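# Unlatch the hold-down strap with the forked tool

## Robot

A 6-joint arm with a two-finger parallel gripper is mounted at the origin on a cart in front of the work surface, level with it; the furniture and walls round the work are solid. World frame = base frame: x ahead of the robot, y to its left, z up, the work surface at z = 0. Lengths are in m, angles in rad, forces in N, time in s.
With the tool pointing down it reaches from about 0.225 to 0.875 m from the base axis. Payload 3.4 kg.
Tool frame: the origin (TCP) lies between the finger pads; the fingertips stand 19 mm ahead of it and the grasp point (between the pads) is the TCP; z points along the fingers, y is the line along which they close (so a half turn about z gives the same grasp; the last joint's range is limited). The gripper opens to 85 mm and grips with 20 to 120 N. Pads are 22 mm wide; open, the fingers measure 114 mm over their backs; the gripper's body (76 mm by 85 mm) begins 54 mm behind the grasp point. The pads swing forward as they close: fully open they stand 13 mm farther back than shut.
Start: joints at [0.981, 0.276, 1.505, -0, 1.361, -0.121], TCP at [0.26, 0.513, 0.25] pointing down, gripper open.
Joint ranges: [-2.89, 2.89], [-0.75, 2.08], [0.22, 2.7], [-1.18, 4.32], [0.11, 2.71], [-2.7, 2.7]. Speed limits (rad/s): [2.57, 2.57, 3.14, 3.14, 3.14, 3.14].

## Interface

Orientations are given as a unit quaternion [w, x, y, z].
In Python, from rig import get_state, imaging, ticket gives the robot as it stands. The module is installed in compiled form; this text tells all that it offers.
- The arm moves only by the shell command python3 -m inch 'ROWS' [FORCE]. ROWS is JSON, a list of rows, each an object with "claw": the opening, from -1 (shut) to 1 (fully open); "travel": the shift along the world's x, y, z in units of 200 mm (1.0 is 200 mm), a list of three; "turn": the turn about the world's z in units of 180 degrees (1.0 is 180 degrees). A call has 1 to 5 rows; each row is the pose to reach, as a shift and turn from the pose commanded when the call began, turning the shorter way round; what a row does not reach only later rows make up. A row lasts 1/10 s, in which the tool goes at most 50 mm and 8.59 degrees, less where a joint would pass 70% of its speed; a pose out of reach is approached as far as the arm can. A call with a number of a shift or a turn outside -1 to 1 is refused whole. A call with a gripper value outside its range is refused whole. The fingers move at their own pace and stop on an object; FORCE is the grip in N (left out, the last holds). Time passes only in rows, so rows that repeat a pose let the fingers close. It gives the time, the measured TCP pose, the force, the opening and the grip force at its end, in the units of the state.
- get_state(): the state, without advancing time (a new reading comes with each control period).
- imaging.get_image(name): name is "side" or "top"; returns the picture (384x512x3 uint8, red, green, blue); there is no depth.
- imaging.camera_params(name): a dict with "camera_matrix" (3x3 intrinsics, pixels), "cam_to_world" (4x4, takes a point from camera to world coordinates). Camera axes: x right, y down, z forward; pixel columns grow to the right and rows downward; lengths in m; the calibration is good to about 2 mm. A picture is of the moment at which its call begins. camera_params takes no time and is no camera call.
- ticket.sign_off(): hands the job in; it is judged then, once.
The state is a dict: "clock": time; "qpos": joint angles; "qd": joint speeds; "effort": joint torques, N m; "position": TCP position; "ee_rot": TCP orientation; "contact_force": force on the tool from outside, world axes, zero at the start; "moment": the same for the moment, N m; "width": finger opening in m; "gripper_force": force on a finger pad.
Only numpy, scipy, OpenCV 4.12 (cv2) and the standard library are available. Lean on these libraries where they do the work, as an engineer would, in place of code of your own. Each camera call takes 0.05 s, during which the arm holds its last target. There are 200 camera calls.

## Task

Free the steel hold-down strap of the small clamping jig: take the forked tool (the one with a slot between two prongs) out of the stand, set its prongs over the spring bar beside the collar, and push the collar sideways against its spring until the bar draws out of the strap's lug and the strap springs up. Then let the bar spring back and stand the forked tool upright in its own pocket again. Do not touch the jig with the gripper itself, and leave the tool with the single solid tongue where it is.

Things in the scene. Friction and masses are not known exactly. Their poses are not given: they have to be found in the camera images.
- fork: Forked tool, loose, 110 mm tall, 0.15 kg, upright in a pocket of the wooden stand. Origin: centre of its foot, z up. Two steel prongs to z=42, 36 mm wide over all in y, 16 mm thick in x, slot 18 mm wide between, open at the foot; solid steel to 60; black grip 60 to 110, 24 (x) by 36 mm (y): pinch its x faces. Pocket: floor 8, rim 22 mm above bench, 4 mm play; lift straight out. Stand is fixed.
- drift: Bystander of the same size and grip as the fork, but it ends in one solid steel tongue, 20 mm wide, without a slot. Origin: centre of its foot, z up. It stands in the stand's other pocket, 90 mm beside the fork along y. Leave it.
- jig: Clamping jig, fixed; plywood base 170 (x) by 200 (y) by 18 mm; origin: centre of its underside. In its frame the 10 mm thick steel spring bar runs along y at x=-40, z=50. Along y: strap lug -53 to -43, bearing block -36 to -22 (up to z=65), bare neck of the bar -22 to 20, collar (28 mm diameter) 20 to 28, spring, barrel from 62. Other parts stay 40 mm clear of the bar or lower than z=65.
- neck (a point): Middle of the bare neck, on the bar's axis, 50 mm above the bench; axes as the jig's. Lower the fork here, its x along the jig's y, prongs either side of the bar, foot about 24 mm below this point (8 mm above the base), then move it toward the jig's +y: the prongs meet the collar after about 13 mm, and push it on.
- spring_bar (a joint): Travel of the spring bar along the jig's +y in m: 0 latched, its tip through the strap's lug; at most 0.020. The spring resists with 2 N at 0 and 7 N at 0.020 and returns the bar when let go. The strap comes free beyond 0.012.
- strap (a joint): Angle of the steel hold-down strap in rad: 0 down and latched, about 1.75 fully up. 24 mm wide, 120 mm long, hinged at the jig's x=66, y=-55, z=42 mm about its y axis. Once the bar is out of its lug a light hinge spring swings it up and back, away from the bar, in about half a second, and keeps it up.
There are look-alikes about, which are no part of the job. What is shaped like the fork but orange or turquoise is not meant.

How it is judged:
On the way:
1. the forked tool presses the spring bar back by more than 8 mm (value of joint spring_bar above 0.008 m and contact force between fork and jig above 1 N), for 0.05 s.
At the end, for the whole second after the job is handed in: The strap stands open by more than 1 rad, the spring bar is out again (within 4 mm), and the forked tool stands at rest in its own pocket, within 20 mm of where it stood and upright within 10 degrees (value of joint strap above 1 rad and value of joint spring_bar below 0.004 m and distance of fork from where it was at the start of the episode below 0.02 m and angle between fork's own z axis and vertical below 0.175 rad and linear speed of fork below 0.02 m/s); the robot touches nothing.
It fails at once if the gripper itself pushes on the jig (more than 3 N) (contact force between the fingers and jig above 3 N).
It fails at once if the tool with the single tongue is moved by more than 20 mm (distance of drift from where it was at the start of the episode above 0.02 m).
It also fails if it takes over 51 s, if anything falls off the work surface, if the arm or the gripper's body presses on something with over 40 N, if the wrist force passes 120 N, or if a joint passes its speed limit or range.

## Working session

There is one attempt and no reset: what is moved stays moved. The work goes in short steps, Python scripts to look and compute and a shell command to move; the robot and the scene stay as the last step left them, time stands still between calls to the robot, and variables do not carry over. Pictures are saved under pics/ and viewed, at most 10 in all, crops included, and the job is handed in when it is done.

```bash
mkdir -p pics
python3 - <<'E'
from rig import get_state, imaging
import cv2, numpy as np
for n in("top","side"):
    im=imaging.get_image(n); cv2.imwrite(f"pics/{n}0.png",im[:,:,::-1])
    p=imaging.camera_params(n); print(n,np.round(p["camera_matrix"],1).tolist(),np.round(p["cam_to_world"],4).tolist())
s=get_state();print(s["clock"],s["position"],s["ee_rot"],s["width"])
E
```

```text
top [[371.8, 0.0, 254.8], [0.0, 371.8, 191.7], [0.0, 0.0, 1.0]] [[0.0047, -0.9841, 0.1777, 0.3753], [-1.0, -0.0034, 0.0074, -0.0024], [-0.0067, -0.1777, -0.9841, 0.8934], [0.0, 0.0, 0.0, 1.0]]
side [[347.5, 0.0, 250.2], [0.0, 347.5, 192.5], [0.0, 0.0, 1.0]] [[-0.9999, 0.0039, -0.0095, 0.5468], [0.01, 0.6055, -0.7958, 0.6714], [0.0026, -0.7959, -0.6055, 0.5934], [0.0, 0.0, 0.0, 1.0]]
0.1 [0.25956037 0.5125857  0.2495282 ] [-2.86790991e-04  2.32256028e-01  9.72654332e-01 -7.78077242e-04] 0.08516697277400605
```

View pics/top0.png

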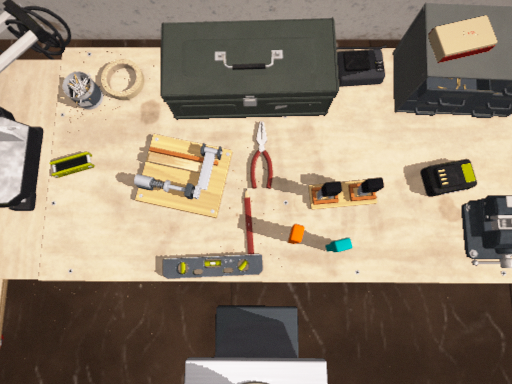

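View pics/side0.png

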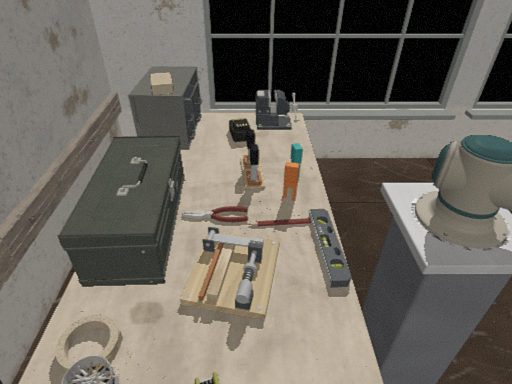

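The top view shows the stand with two black-gripped tools at about (328,190) and (370,186), and the jig at (185,175). The orange (297,234) and turquoise (340,245) tools are look-alikes. In the side view both stand tools are near (252,150). I'll look at close crops next.

Run:
```python
import cv2, numpy as np
t=cv2.imread("pics/top0.png");s=cv2.imread("pics/side0.png")
r=lambda im,x,y,w,h:cv2.resize(im[y:y+h,x:x+w],(400,300),interpolation=cv2.INTER_CUBIC)
cv2.imwrite("pics/crops.png",np.vstack([np.hstack([r(t,300,160,100,75),r(s,215,125,80,60+15*0)]),np.hstack([r(t,125,130,120,90),r(s,180,222,120,90)])]))
```

```text
(no output)
```

View pics/crops.png

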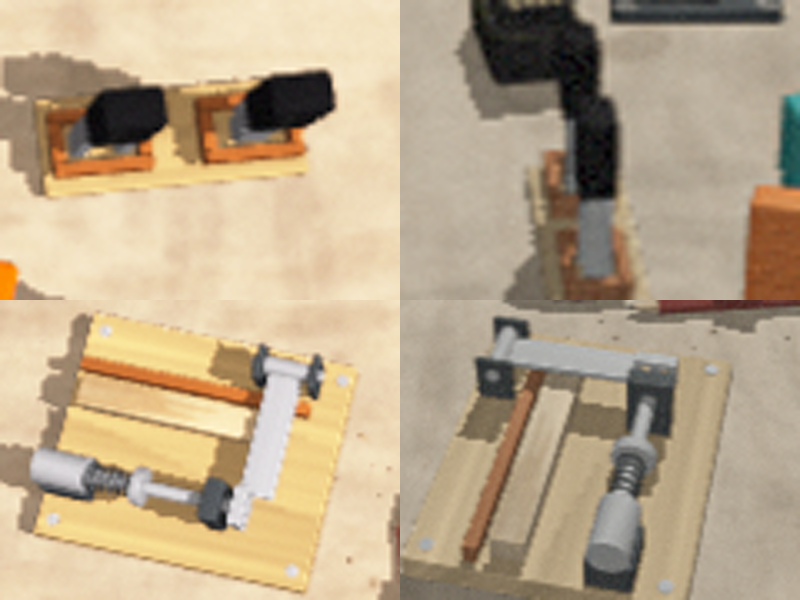

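The top-view crop suggests the left tool (328,190) is the fork, because its steel shows out to the grip's full width. The right one (370,186) looks narrower. I'll measure both, check the steel widths, and locate the jig by its corners and bar.

```bash
cat > h.py <<'E'
import numpy as np, cv2
from rig import imaging
P={n:imaging.camera_params(n) for n in("top","side")}
def ray(n,u,v):
    K=np.array(P[n]["camera_matrix"]);T=np.array(P[n]["cam_to_world"])
    return T[:3,3],T[:3,:3]@np.linalg.solve(K,[u,v,1])
def onz(n,u,v,z):
    o,d=ray(n,u,v); return o+d*(z-o[2])/d[2]
def tri(a,b):
    A=[];B=[]
    for n,p in(("top",a),("side",b)):
        o,d=ray(n,*p);d=d/np.linalg.norm(d);M=np.eye(3)-np.outer(d,d);A.append(M);B.append(M@o)
    return np.linalg.lstsq(np.vstack(A),np.hstack(B),rcond=None)[0]
def proj(n,p):
    T=np.linalg.inv(np.array(P[n]["cam_to_world"]));q=np.array(P[n]["camera_matrix"])@(T[:3,:3]@p+T[:3,3]);return q[:2]/q[2]
E
python3 - <<'E'
from h import *
np.set_printoptions(precision=4,suppress=True)
t=cv2.imread("pics/top0.png");s=cv2.imread("pics/side0.png")
# black grips (top)
m=(t.max(2)<45).astype(np.uint8);m[:170]=0;m[215:]=0;m[:,:305]=0;m[:,395:]=0
n,l,st,c=cv2.connectedComponentsWithStats(m)
for i in range(1,n):
    if st[i,4]>60:
        print("black",st[i],c[i],cv2.minAreaRect(np.argwhere(l==i)[:,::-1].astype(np.float32)))
        x,y,w,h,_=st[i]
        R=onz("top",x+w-.5,c[i][1],.118);L=onz("top",x-.5,c[i][1],.068);print(" right edge z118",R,"left z68",L)
# orange pockets
hsv=cv2.cvtColor(t,cv2.COLOR_BGR2HSV)
m=((hsv[...,0]<14)&(hsv[...,1]>130)).astype(np.uint8);m[:170]=0;m[215:]=0;m[:,:305]=0;m[:,395:]=0
n,l,st,c=cv2.connectedComponentsWithStats(m)
for i in range(1,n):
    if st[i,4]>30: print("orange",st[i],c[i])
# jig corners from crop, z=.018
C=[(152,133.6),(232.4,150.4),(216.5,217.6),(135.5,199.6)]
W=np.array([onz("top",*p,.018) for p in C]);print(W,W.mean(0));print(np.linalg.norm(W-np.roll(W,-1,0),axis=1))
# bar: collar, block in both views
k=lambda x,y:(125+x/3.333,130+y/3.333)
q=lambda x,y:(180+x/3.333,222+y/3.333)
for nm,a,b in(("collar",k(140,186),q(232,152)),("barrelend",k(35,165),None),("lug tip",k(238,212),None)):
    print(nm,tri(a,b) if b else "",onz("top",*a,.05))
z=lambda im,x,y,w,h:cv2.convertScaleAbs(cv2.resize(im[y:y+h,x:x+w],(400,300),interpolation=cv2.INTER_NEAREST),alpha=1.6,beta=25)
cv2.imwrite("pics/z.png",np.vstack([np.hstack([z(t,308,174,40,30),z(t,348,170,40,30)]),np.hstack([z(t,130,160,100,75),z(s,225,135,52,52)])]))
E
```

```text
black [361 178  22  15 242] [371.781  185.0207] ((371.7743835449219, 184.96951293945312), (12.478764533996582, 21.42371940612793), 83.6598129272461)
 right edge z118 [ 0.5308 -0.2673  0.118 ] left z68 [ 0.5406 -0.2348  0.068 ]
black [321 182  20  14 232] [330.9957 188.6293] ((330.5, 188.5), (13.0, 19.0), 90.0)
 right edge z118 [ 0.5227 -0.1781  0.118 ] left z68 [ 0.532  -0.1444  0.068 ]
orange [349 183  27  18 185] [359.1243 193.2108]
orange [312 187  26  17 169] [322.1124 197.1243]
[[0.6783 0.2586 0.018 ]
 [0.6359 0.0595 0.018 ]
 [0.471  0.0946 0.018 ]
 [0.5134 0.2892 0.018 ]] [0.5746 0.1754 0.018 ]
[0.2036 0.1686 0.1992 0.1678]
collar [0.5414 0.2072 0.0504] [0.5409 0.2074 0.05  ]
barrelend  [0.5556 0.2814 0.05  ]
lug tip  [0.5228 0.1386 0.05  ]
```

View pics/z.png

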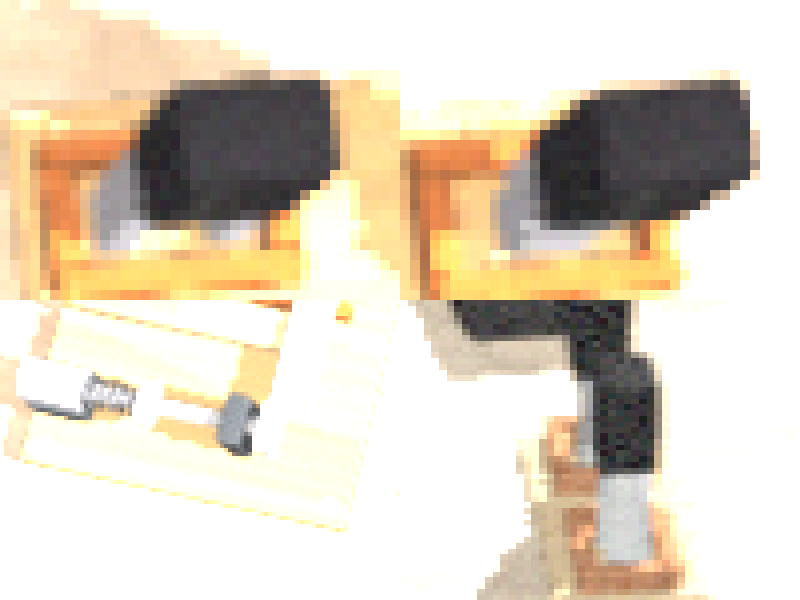

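The left tool at (334,187) shows two separate prongs with a gap between them, so it is the fork. The right one at (374,184) is a single solid tongue, so it is the drift. The jig's edges measure 0.201 × 0.168 m and its collar height 0.0504 m, which match the given sizes.

Run:
```python
from h import *
np.set_printoptions(precision=4,suppress=True)
f=onz("top",333.3,187.2,.118);d=onz("top",374.5,183.8,.118)
print("fork top",f,"drift top",d,np.linalg.norm(f-d),"yaw",np.degrees(np.arctan2(-(f-d)[0],(f-d)[1])))
print("side: foot",onz("side",253.8,179.6,.015),"tri",tri((333.3,187.2),(254.5,147.5)))
a=onz("top",312,0.5*(187+204),.022)
# stand edge direction from orange bboxes
print("pocket yaw",np.degrees(np.arctan2(-(onz("top",322.1,197.1,.02)-onz("top",359.1,193.2,.02))[0],(onz("top",322.1,197.1,.02)-onz("top",359.1,193.2,.02))[1])))
from rig import get_state
p=get_state()["position"];print("travel to fork (units)",(np.array([f[0],f[1],.2])-p)/.2)
```

```text
fork top [ 0.5257 -0.163   0.118 ] drift top [ 0.5334 -0.2505  0.118 ] 0.08791878143007258 yaw 4.988772928341788
side: foot [ 0.5266 -0.1501  0.015 ] tri [ 0.5259 -0.1638  0.1134]
pocket yaw 6.288166614457621
travel to fork (units) [ 1.3308 -3.3777 -0.2476]
```

```bash
python3 -m inch '[{"claw":1,"travel":[0.4,-1,0],"turn":-0.235},{"claw":1,"travel":[0.4,-1,0],"turn":-0.235},{"claw":1,"travel":[0.4,-1,0],"turn":-0.235},{"claw":1,"travel":[0.4,-1,0],"turn":-0.235},{"claw":1,"travel":[0.4,-1,0],"turn":-0.235}]'
python3 -m inch '[{"claw":1,"travel":[0.4,-1,0],"turn":-0.0855},{"claw":1,"travel":[0.4,-1,0],"turn":-0.0855},{"claw":1,"travel":[0.4,-1,0],"turn":-0.0855},{"claw":1,"travel":[0.4,-1,0],"turn":-0.0855},{"claw":1,"travel":[0.4,-1,0],"turn":-0.0855}]'
```

```text
clock: 0.6
position: [0.3403, 0.309, 0.25]
ee_rot: [0.001, 0.571, 0.821, -0.001]
contact_force: [0.6, 0.7, -0.1]
width: 0.0856
gripper_force: 0.0
clock: 1.1
position: [0.421, 0.109, 0.2501]
ee_rot: [0.001, 0.674, 0.738, -0.001]
contact_force: [-0.2, 1.0, 0.2]
width: 0.0854
gripper_force: 0.0
```

```bash
python3 -m inch '[{"claw":1,"travel":[0.4,-1,0],"turn":0},{"claw":1,"travel":[0.4,-1,0],"turn":0},{"claw":1,"travel":[0.4,-1,0],"turn":0},{"claw":1,"travel":[0.4,-1,0],"turn":0},{"claw":1,"travel":[0.4,-1,0],"turn":0}]'
python3 -m inch '[{"claw":1,"travel":[0.132,-0.373,-0.35],"turn":0},{"claw":1,"travel":[0.132,-0.373,-0.35],"turn":0},{"claw":1,"travel":[0.132,-0.373,-0.35],"turn":0},{"claw":1,"travel":[0.132,-0.373,-0.35],"turn":0},{"claw":1,"travel":[0.132,-0.373,-0.35],"turn":0}]'
python3 - <<'E'
from h import *
from rig import get_state
s=get_state();q=s["ee_rot"];print(s["position"],2*np.degrees(np.arctan2(q[2],q[1]))-90)
for n in("top","side"): cv2.imwrite(f"pics/{n}1.png",imaging.get_image(n)[:,:,::-1])
a=cv2.imread("pics/top1.png")[130:230,280:413];b=cv2.imread("pics/side1.png")[90:190,190:323]
cv2.imwrite("pics/c1.png",np.hstack([cv2.resize(v,(400,300)) for v in(a,b)]))
E
```

```text
clock: 1.6
position: [0.5014, -0.0915, 0.2498]
ee_rot: [0.001, 0.674, 0.739, -0.001]
contact_force: [0.1, 0.9, 0.2]
width: 0.0853
gripper_force: 0.0
clock: 2.1
position: [0.5261, -0.1606, 0.1808]
ee_rot: [-0.0, 0.673, 0.74, 0.0]
contact_force: [-0.0, 0.1, 0.2]
width: 0.0857
gripper_force: 0.0
[ 0.5260894  -0.16056042  0.1808451 ] 5.474257468582451
```

View pics/c1.png

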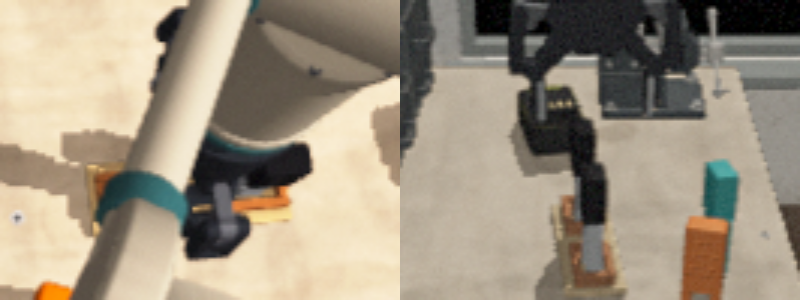

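The side crop shows the open fingers centred over the fork's grip (about (595,190) in the crop), with the drift behind it. The arm hides the fork in the top view. Next I descend and grip.

```bash
python3 -m inch '[{"claw":1,"travel":[0,-0.005,-0.2],"turn":0},{"claw":1,"travel":[0,-0.005,-0.415],"turn":0},{"claw":1,"travel":[0,-0.005,-0.415],"turn":0},{"claw":0,"travel":[0,-0.005,-0.415],"turn":0},{"claw":-0.3,"travel":[0,-0.005,-0.415],"turn":0}]' 90
python3 -m inch '[{"claw":-1,"travel":[0,0,0],"turn":0},{"claw":-1,"travel":[0,0,0],"turn":0},{"claw":-1,"travel":[0,0,0],"turn":0},{"claw":-1,"travel":[0,0,0],"turn":0},{"claw":-1,"travel":[0,0,0],"turn":0}]' 90
```

```text
clock: 2.7
position: [0.528, -0.1629, 0.0999]
ee_rot: [0.002, 0.672, 0.74, 0.001]
contact_force: [0.3, -1.3, 0.2]
width: 0.0593
gripper_force: 0.0
clock: 3.2
position: [0.5271, -0.163, 0.0991]
ee_rot: [0.001, 0.673, 0.74, 0.001]
contact_force: [-0.6, -0.2, 6.0]
width: 0.0232
gripper_force: 88.5
```

```bash
python3 -m inch '[{"claw":-1,"travel":[0,0,0.1],"turn":0},{"claw":-1,"travel":[0,0,0.25],"turn":0},{"claw":-1,"travel":[0,0,0.45],"turn":0},{"claw":-1,"travel":[0,0,0.6],"turn":0},{"claw":-1,"travel":[0,0,0.6],"turn":0}]' 90
python3 -m inch '[{"claw":-1,"travel":[0,0.2,0],"turn":0.04},{"claw":-1,"travel":[0,0.4,0],"turn":0.08},{"claw":-1,"travel":[0,0.6,0],"turn":0.12},{"claw":-1,"travel":[0,0.8,0],"turn":0.16},{"claw":-1,"travel":[0,1,0],"turn":0.2}]'
python3 -m inch '[{"claw":-1,"travel":[0.04,0.2,0],"turn":0.045},{"claw":-1,"travel":[0.04,0.4,0],"turn":0.09},{"claw":-1,"travel":[0.04,0.6,0],"turn":0.13},{"claw":-1,"travel":[0.04,0.73,0],"turn":0.17},{"claw":-1,"travel":[0.04,0.73,0],"turn":0.204}]'
python3 -m inch '[{"claw":-1,"travel":[0,0,0],"turn":0},{"claw":-1,"travel":[0,0,0],"turn":0},{"claw":-1,"travel":[0,0,0],"turn":0}]'
python3 - <<'E'
from h import *
from rig import get_state
s=get_state();q=s["ee_rot"];print(s["position"],2*np.degrees(np.arctan2(q[2],q[1]))-90)
for n in("top","side"): cv2.imwrite(f"pics/{n}2.png",imaging.get_image(n)[:,:,::-1])
a=cv2.imread("pics/top2.png")[110:230,110:270];b=cv2.imread("pics/side2.png")[180:330,150:350]
cv2.imwrite("pics/c2.png",np.hstack([cv2.resize(v,(400,300)) for v in(a,b)]))
E
```

```text
clock: 3.7
position: [0.5288, -0.1638, 0.2224]
ee_rot: [0.005, 0.673, 0.74, 0.002]
contact_force: [0.5, -0.2, -2.0]
width: 0.023
gripper_force: 88.5
clock: 4.2
position: [0.5251, 0.0389, 0.2161]
ee_rot: [-0.001, 0.409, 0.913, -0.0]
contact_force: [0.1, -0.0, -0.9]
width: 0.023
gripper_force: 88.3
clock: 4.7
position: [0.5331, 0.1868, 0.2159]
ee_rot: [-0.001, 0.099, 0.995, 0.001]
contact_force: [0.6, -0.2, -2.2]
width: 0.023
gripper_force: 88.5
clock: 5.0
position: [0.5339, 0.1827, 0.2168]
ee_rot: [-0.0, 0.104, 0.995, -0.0]
contact_force: [0.6, 0.2, -1.6]
width: 0.023
gripper_force: 88.5
[0.53394316 0.18268554 0.21681774] 78.0317508513939
```

View pics/c2.png

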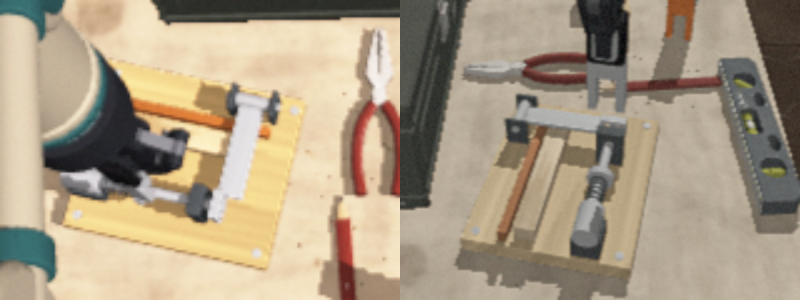

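The side crop shows the fork with its slot end on, prongs at about (588–628, 60–108), above the bar. I'll measure the slot's centre at the foot before lowering.

Run:
```python
from h import *
np.set_printoptions(precision=4,suppress=True,linewidth=200)
s=cv2.imread("pics/side2.png").astype(int)
sat=s.max(2)-s.min(2)
for r in range(213,236): print(r,''.join('#' if s[r,c].min()>80 and sat[r,c]<28 else ('r' if s[r,c,2]-s[r,c,0]>60 else '.') for c in range(236,274)))
# predicted pixels
yaw=np.radians(-11.8);ex=np.array([np.cos(yaw),np.sin(yaw),0]);ey=np.array([-ex[1],ex[0],0])
f=np.array([.5339,.1827,.126])
for h in(0,.04):
  print("prong edges front face z+",h,[np.round(proj("side",f+ey*.008+ex*d+[0,0,h]),1).tolist() for d in(.018,.009,-.009,-.018)])
```

```text
213 #############################...#.....
214 ############################..........
215 ####.#######################..........
216 .......#####################..........
217 ...rrr..####################..........
218 .......#####################..........
219 .......#####################.#........
220 .......#######......########..........
221 .......#######........######.r.rrrrrr.
222 ##############........#####.rrrrrrrrr.
223 ##############........#####.r.........
224 ##############........#####...........
225 ####....######.###...######...........
226 ........##############################
227 .......###############################
228 ........#####################.........
229 .......#######.......#######..........
230 ........######........######..........
231 ........#####.....#..######.......#...
232 ........#####.#......######...........
233 .......######........######...........
234 .........####........######...........
235 .....................######...........
prong edges front face z+ 0 [[243.7, 233.3], [248.3, 234.0], [257.5, 235.3], [262.2, 235.9]]
prong edges front face z+ 0.04 [[243.5, 217.7], [248.3, 218.3], [257.9, 219.6], [262.7, 220.3]]
```

The slot's centre lies within 1 mm of the TCP axis. It needs 2 mm in +x, then lowering over the bar.

```bash
python3 -m inch '[{"claw":-1,"travel":[0.01,0,-0.1],"turn":0},{"claw":-1,"travel":[0.01,0,-0.2],"turn":0},{"claw":-1,"travel":[0.01,0,-0.28],"turn":0},{"claw":-1,"travel":[0.01,0,-0.32],"turn":0},{"claw":-1,"travel":[0.01,0,-0.32],"turn":0}]'
python3 -m inch '[{"claw":-1,"travel":[0,0,-0.04],"turn":0},{"claw":-1,"travel":[0,0,-0.08],"turn":0},{"claw":-1,"travel":[0,0,-0.08],"turn":0}]'
python3 - <<'E'
from h import *
cv2.imwrite("pics/side3.png",imaging.get_image("side")[:,:,::-1])
b=cv2.imread("pics/side3.png")[200:320,180:340]
cv2.imwrite("pics/c3.png",cv2.resize(b,(640,480)))
E
```

```text
clock: 5.6
position: [0.5356, 0.1828, 0.1523]
ee_rot: [-0.001, 0.104, 0.995, -0.0]
contact_force: [-0.7, -0.6, -1.1]
width: 0.0229
gripper_force: 88.6
clock: 5.9
position: [0.5356, 0.1832, 0.1365]
ee_rot: [-0.001, 0.103, 0.995, -0.0]
contact_force: [-0.3, -0.8, -0.9]
width: 0.0229
gripper_force: 88.6
```

View pics/c3.png

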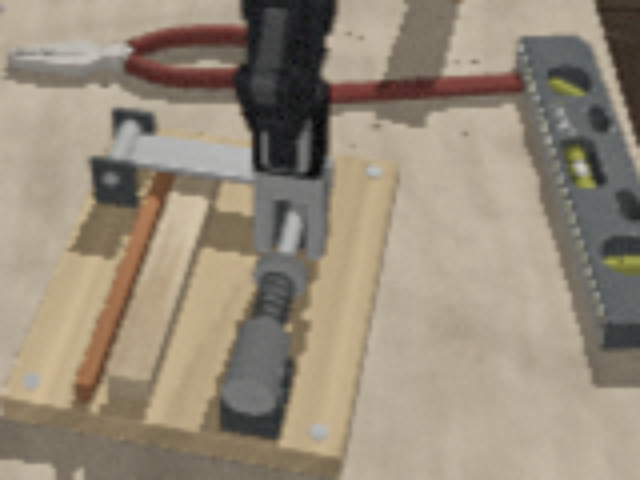

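The bar runs between the two prongs, with the collar just in front of them (275,270 in the crop), and there is no contact force. I'll lower to working depth and then push along the jig's +y.

```bash
python3 -m inch '[{"claw":-1,"travel":[0,0,-0.05],"turn":0},{"claw":-1,"travel":[0,0,-0.095],"turn":0},{"claw":-1,"travel":[0,0,-0.095],"turn":0}]'
python3 -m inch '[{"claw":-1,"travel":[0.01,0.05,0],"turn":0},{"claw":-1,"travel":[0.016,0.075,0],"turn":0},{"claw":-1,"travel":[0.021,0.1,0],"turn":0},{"claw":-1,"travel":[0.025,0.12,0],"turn":0},{"claw":-1,"travel":[0.03,0.14,0],"turn":0}]' 110
python3 -m inch '[{"claw":-1,"travel":[0.001,0.007,0],"turn":0},{"claw":-1,"travel":[0.001,0.007,0],"turn":0},{"claw":-1,"travel":[0.001,0.007,0],"turn":0},{"claw":-1,"travel":[0.001,0.007,0],"turn":0},{"claw":-1,"travel":[0.001,0.007,0],"turn":0}]'
python3 - <<'E'
from h import *
cv2.imwrite("pics/side4.png",imaging.get_image("side")[:,:,::-1])
b=cv2.imread("pics/side4.png")[170:320,160:360]
cv2.imwrite("pics/c4.png",cv2.resize(b,(640,480)))
E
```

```text
clock: 6.25
position: [0.535, 0.1831, 0.1166]
ee_rot: [-0.002, 0.103, 0.995, -0.0]
contact_force: [0.2, 0.1, -2.1]
width: 0.0228
gripper_force: 88.6
clock: 6.75
position: [0.5418, 0.2106, 0.1182]
ee_rot: [-0.0, 0.103, 0.995, -0.001]
contact_force: [-1.4, -5.0, -2.1]
width: 0.0231
gripper_force: 108.4
clock: 7.25
position: [0.542, 0.2115, 0.1182]
ee_rot: [-0.0, 0.103, 0.995, -0.001]
contact_force: [-0.9, -6.1, -1.8]
width: 0.0225
gripper_force: 108.4
```

View pics/c4.png

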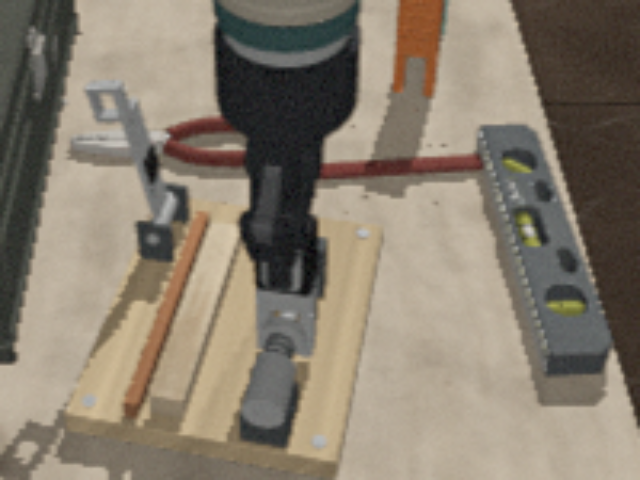

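The strap now stands up at (125,140), and the reaction of about 6 N means roughly 16 mm of bar travel. Next I retreat, lift and carry the fork back over its pocket.

```bash
python3 -m inch '[{"claw":-1,"travel":[-0.015,-0.07,0],"turn":0},{"claw":-1,"travel":[-0.031,-0.147,0],"turn":0},{"claw":-1,"travel":[-0.031,-0.147,0],"turn":0},{"claw":-1,"travel":[-0.031,-0.147,0.1],"turn":0},{"claw":-1,"travel":[-0.031,-0.147,0.2],"turn":0}]'
python3 -m inch '[{"claw":-1,"travel":[0,0,0.15],"turn":0},{"claw":-1,"travel":[0,0,0.295],"turn":0},{"claw":-1,"travel":[0,0,0.295],"turn":0}]'
python3 -m inch '[{"claw":-1,"travel":[0,-0.2,0],"turn":-0.04},{"claw":-1,"travel":[0,-0.4,0],"turn":-0.08},{"claw":-1,"travel":[0,-0.6,0],"turn":-0.12},{"claw":-1,"travel":[0,-0.8,0],"turn":-0.16},{"claw":-1,"travel":[0,-1,0],"turn":-0.2}]'
python3 -m inch '[{"claw":-1,"travel":[-0.05,-0.2,0],"turn":-0.045},{"claw":-1,"travel":[-0.05,-0.4,0],"turn":-0.09},{"claw":-1,"travel":[-0.05,-0.6,0],"turn":-0.13},{"claw":-1,"travel":[-0.05,-0.73,0],"turn":-0.17},{"claw":-1,"travel":[-0.05,-0.73,0],"turn":-0.204}]'
python3 -m inch '[{"claw":-1,"travel":[0,0,-0.1],"turn":0},{"claw":-1,"travel":[0,0,-0.25],"turn":0},{"claw":-1,"travel":[0,0,-0.35],"turn":0},{"claw":-1,"travel":[0,0,-0.4],"turn":0},{"claw":-1,"travel":[0,0,-0.4],"turn":0}]'
python3 - <<'E'
from h import *
from rig import get_state
s=get_state();q=s["ee_rot"];print(s["position"],2*np.degrees(np.arctan2(q[2],q[1]))-90)
cv2.imwrite("pics/side5.png",imaging.get_image("side")[:,:,::-1])
b=cv2.imread("pics/side5.png")
cv2.imwrite("pics/c5.png",np.hstack([cv2.resize(b[120:210,200:320],(400,300)),cv2.resize(b[200:320,160:320],(400,300))]))
E
```

```text
clock: 7.8
position: [0.5363, 0.1837, 0.1587]
ee_rot: [-0.0, 0.104, 0.995, 0.001]
contact_force: [-0.0, 0.5, -1.5]
width: 0.0227
gripper_force: 108.5
clock: 8.1
position: [0.5394, 0.1846, 0.2222]
ee_rot: [0.005, 0.103, 0.995, 0.003]
contact_force: [1.2, -0.2, -1.3]
width: 0.0227
gripper_force: 108.7
clock: 8.6
position: [0.5359, -0.0177, 0.2165]
ee_rot: [-0.0, 0.408, 0.913, 0.001]
contact_force: [1.0, 0.1, -1.9]
width: 0.0232
gripper_force: 108.8
clock: 9.1
position: [0.5264, -0.1661, 0.2162]
ee_rot: [0.001, 0.676, 0.737, -0.0]
contact_force: [0.3, 0.7, -2.1]
width: 0.0227
gripper_force: 108.8
clock: 9.6
position: [0.5252, -0.162, 0.1355]
ee_rot: [-0.002, 0.673, 0.74, -0.0]
contact_force: [-0.3, 0.4, -1.5]
width: 0.023
gripper_force: 108.9
[ 0.52523174 -0.16199655  0.13547188] 5.4313126640897025
```

View pics/c5.png

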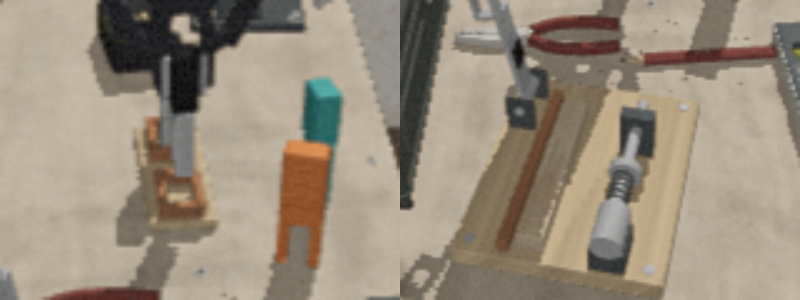

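The strap is up, the bar has sprung back, and the fork hangs upright over its pocket (185,170 in the left crop). I'll shift it 1 mm and lower it.

```bash
python3 -m inch '[{"claw":-1,"travel":[0.006,-0.003,0],"turn":0},{"claw":-1,"travel":[0.006,-0.003,-0.04],"turn":0},{"claw":-1,"travel":[0.006,-0.003,-0.08],"turn":0},{"claw":-1,"travel":[0.006,-0.003,-0.1],"turn":0},{"claw":-1,"travel":[0.006,-0.003,-0.1],"turn":0}]'
python3 -m inch '[{"claw":-1,"travel":[0,0,-0.03],"turn":0},{"claw":-1,"travel":[0,0,-0.06],"turn":0},{"claw":-1,"travel":[0,0,-0.08],"turn":0},{"claw":-1,"travel":[0,0,-0.08],"turn":0},{"claw":-1,"travel":[0,0,-0.08],"turn":0}]'
```

```text
clock: 10.15
position: [0.5268, -0.1629, 0.1165]
ee_rot: [-0.001, 0.673, 0.74, -0.0]
contact_force: [-0.2, 0.5, -1.3]
width: 0.0228
gripper_force: 108.9
clock: 10.65
position: [0.5274, -0.1632, 0.1012]
ee_rot: [-0.0, 0.673, 0.74, 0.0]
contact_force: [-0.1, 0.4, -1.5]
width: 0.0229
gripper_force: 108.9
```

```bash
python3 -m inch '[{"claw":-1,"travel":[0,0,-0.01],"turn":0},{"claw":-1,"travel":[0,0,-0.01],"turn":0},{"claw":-1,"travel":[0,0,-0.01],"turn":0}]' 30
python3 -m inch '[{"claw":-0.3,"travel":[0,0,0],"turn":0},{"claw":0,"travel":[0,0,0],"turn":0},{"claw":0.5,"travel":[0,0,0],"turn":0},{"claw":1,"travel":[0,0,0],"turn":0},{"claw":1,"travel":[0,0,0],"turn":0}]'
python3 -m inch '[{"claw":1,"travel":[0,0,0],"turn":0},{"claw":1,"travel":[0,0,0],"turn":0},{"claw":1,"travel":[0,0,0.1],"turn":0},{"claw":1,"travel":[0,0,0.3],"turn":0},{"claw":1,"travel":[0,0,0.5],"turn":0}]'
python3 -m inch '[{"claw":1,"travel":[0,0,0.25],"turn":0},{"claw":1,"travel":[0,0.25,0.4],"turn":0},{"claw":1,"travel":[0,0.5,0.4],"turn":0},{"claw":1,"travel":[0,0.75,0.4],"turn":0},{"claw":1,"travel":[0,1,0.4],"turn":0}]'
python3 -m inch '[{"claw":1,"travel":[0,0.1,0],"turn":0},{"claw":1,"travel":[0,0.1,0],"turn":0},{"claw":1,"travel":[0,0.1,0],"turn":0},{"claw":1,"travel":[0,0.1,0],"turn":0}]'
python3 - <<'E'
from h import *
for n in("top","side"): cv2.imwrite(f"pics/{n}6.png",imaging.get_image(n)[:,:,::-1])
t=cv2.imread("pics/top6.png");b=cv2.imread("pics/side6.png")
r=lambda i:cv2.resize(i,(400,300))
cv2.imwrite("pics/c6.png",np.vstack([np.hstack([r(t[160:235,300:400]),r(b[120:210,200:320])]),np.hstack([r(t[110:230,110:270]),r(b[200:320,160:320])])]))
E
```

```text
clock: 10.95
position: [0.5274, -0.1632, 0.0994]
ee_rot: [0.0, 0.673, 0.74, 0.0]
contact_force: [-0.1, -0.0, -2.2]
width: 0.023
gripper_force: 108.9
clock: 11.45
position: [0.5274, -0.1632, 0.0994]
ee_rot: [0.0, 0.673, 0.74, 0.0]
contact_force: [-0.7, -0.7, 1.3]
width: 0.0829
gripper_force: 0.0
clock: 11.95
position: [0.5268, -0.1629, 0.1997]
ee_rot: [-0.001, 0.673, 0.74, -0.0]
contact_force: [2.1, -0.0, 0.2]
width: 0.0856
gripper_force: 0.0
clock: 12.45
position: [0.5273, 0.0311, 0.28]
ee_rot: [0.001, 0.673, 0.74, 0.001]
contact_force: [1.6, 0.3, -1.6]
width: 0.0851
gripper_force: 0.0
clock: 12.85
position: [0.5275, 0.0485, 0.2792]
ee_rot: [0.0, 0.673, 0.74, -0.0]
contact_force: [-0.4, 0.3, 0.0]
width: 0.0854
gripper_force: 0.0
```

View pics/c6.png

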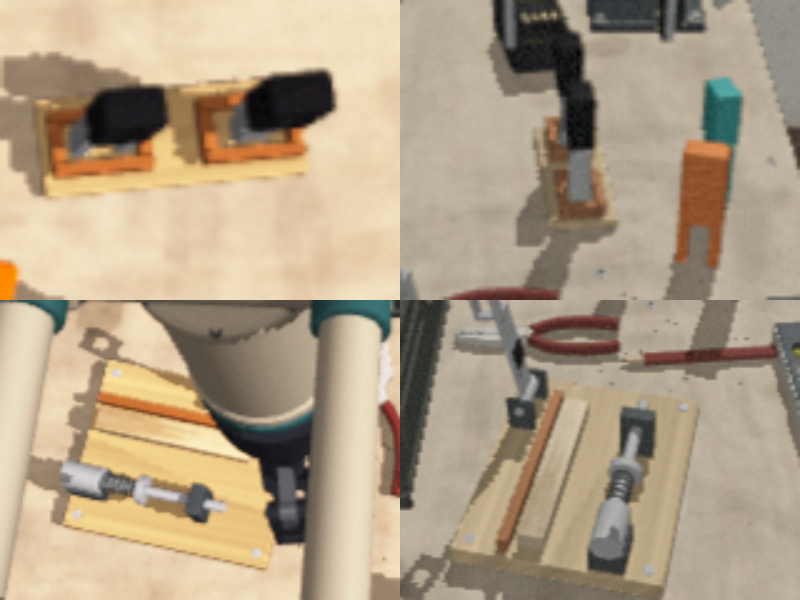

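The fork stands upright in its pocket exactly as at the start, and the drift is untouched. The strap is up, the bar is out again, and the arm is clear.

```bash
python3 -c "
from rig import ticket
print(ticket.sign_off())"
```

```text
the job is handed in; nothing more can be done
None
```

The strap is free and standing up, the spring bar has sprung back, and the fork is upright in its own pocket with the drift untouched; I handed the job in at about 13 s on the robot's clock, and sign-off returned no verdict.

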